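# Screw the lens home in its transport base

### The arm

A 6-joint arm with a two-finger parallel gripper is mounted at the origin on a cart in front of the work surface, level with it; the furniture and walls round the work are solid. World frame = base frame: x ahead of the robot, y to its left, z up, the work surface at z = 0. Lengths are in m, angles in degrees, forces in N, time in s.
With the tool pointing down it reaches from about 0.35 to 0.975 m from the base axis. Payload 17.4 kg.
Tool frame: the origin (TCP) lies midway between the tips of the shut fingers; the grasp point (between the pads) lies 19 mm behind it (env.hold_point_z is the distance from the TCP to the grasp point, in m); z points along the fingers, y is the line along which they close (so a half turn about z gives the same grasp; the last joint's range is limited). The gripper opens to 85 mm and grips with 20 to 120 N. Pads are 22 mm wide; open, the fingers measure 114 mm over their backs; the gripper's body (76 mm by 85 mm) begins 54 mm behind the grasp point. The pads swing forward as they close: fully open they stand 13 mm farther back than shut.
Start: joints at [-73.843, 6.646, 82.598, -0, 90.757, -2.166], TCP at [0.212, -0.641, 0.231] pointing down, gripper open.
Joint ranges: [-162.19, 162.19], [-47.58, 125.68], [4.15, 143.07], [-65.23, 245.23], [0.69, 171.88], [-170.13, 170.13]. Speed limits (degrees/s): [108.29, 108.29, 127.2, 180, 180, 180].

### API

Orientations are given as a 3x3 rotation matrix whose columns are the frame's x, y, z axes.
In Python, from workcell import env gives the robot as it stands.
- The arm moves only by the tool move_tool, called after "Call:" as name(argument=value, ...), one argument or row to a line, values as JSON. Schema: {"type":"object","properties":{"plan":{"type":"array","items":{"type":"array","prefixItems":[{"type":"array","items":{"type":"number"},"minItems":3,"maxItems":3},{"type":"array","items":{"type":"number"},"minItems":3,"maxItems":3}],"minItems":2,"maxItems":2},"minItems":1,"maxItems":12},"jaw":{"type":"number"},"squeeze":{"type":"number"},"only":{"type":"string"},"quiet":{"type":"boolean"},"lines":{"type":"string"}},"required":["plan"],"additionalProperties":false}. plan is a list of rows, 1 to 12 of them, each written [[dx, dy, dz], [rx, ry, rz]]: dx, dy, dz in shares of 600 mm (1.0 is 600 mm), then a rotation vector rx, ry, rz in parts of the range, where 1.0 means 180 degrees; each row is the pose to reach, as a shift and turn from the pose commanded when the call began, along the tool's axes at that moment; what a row does not reach only later rows make up. A row lasts 1/10 s, in which the tool goes at most 0.05 m and 8.59 degrees, less where a joint would pass 70% of its speed; a pose out of reach is approached as far as the arm can. jaw is the finger opening in m, set as the call begins (left out keeps the last). The fingers move at their own pace and stop on an object; squeeze is the grip in N (left out, the last holds). Time passes only in rows, so rows that do not move let the fingers close. The tool returns the time, the measured TCP pose, the force, the opening and the grip force at its end. only (a regular expression) keeps the lines of the reply that match it, lines (a string "A,B") keeps lines A to B, and quiet returns only ok. No shift or turn number may pass 1 either way. Input that does not fit is refused with a message, and nothing moves.
- env.get_obs(): the state, without advancing time (a new reading comes with each control period).
- env.read_camera(name): name is "scene" or "top"; returns the picture (400x640x3 uint8, red, green, blue); there is no depth.
- env.calibration(name): a dict with "fov_y" (degrees; the focal length in pixels is half the picture's height over the tangent of half this angle, whatever the lens; pixels are square), "cx", "cy" (the principal point, pixels), "k1" (the pictures are not rectified: a ray, as slopes to the right and down, at radius r is drawn at 1 + k1 r^2 times it, then the intrinsics apply), "extrinsics" (4x4, takes a point from camera to world coordinates). Camera axes: x right, y down, z forward; pixel columns grow to the right and rows downward; lengths in m; the calibration is good to about 2 mm. A picture is of the moment at which its call begins. calibration takes no time and is no camera call.
- env.close_job(): hands the job in; it is judged then, once.
The state is a dict: "t": time; "qpos": joint angles; "joint_velocities": joint speeds; "joint_torque": joint torques, N m; "eef_pos": TCP position; "orientation": TCP orientation; "ft_force": force on the tool from outside, world axes, zero at the start; "torque": the same for the moment, N m; "finger_gap": finger opening in m; "gripper_force": force on a finger pad.
Only numpy, scipy, OpenCV 4.12 (cv2) and the standard library are available. Lean on these libraries where they do the work, as an engineer would, in place of code of your own. Each camera call takes 0.05 s, during which the arm holds its last target. There are 200 camera calls.

### The job

The black lens is only standing on the ledges at the mouth of its threaded metal base. Without lifting it, turn it backward (counter-clockwise seen from above) until it drops a step into the thread, then forward (clockwise) until it is fully home with its flange flush on the base's rim, and swing the keeper bar right round over the middle of the lens. Leave the jar, the dish and the tape roll where they are.

Things in the scene. Friction and masses are not known exactly. Their poses are not given: they have to be found in the camera images.
- mount: metal transport base fixed to the table on 12 mm feet; origin under the axis of its round threaded socket, at the underside of its 8 mm plate, 12 mm above the table, z up. Three equal thread starts inside; angles are in degrees counter-clockwise (from above) from its x axis, repeating at +120 and +240. Three small rods outside the rim mark the entries' middles (92)
- socket (a point): centre of the socket's rim, 43 mm above the base's origin. Rim outer radius 40, inner radius 32 mm; bore inside the ledges 23.2 mm radius
- ledge (a point): middle of one of the three ledges at the mouth, on its flat top, 38 mm above the base's origin; it spans 5 to 70 degrees. Walls as high as the rim stand at -5 to 5 degrees, so a stud on a ledge cannot go on clockwise past its end
- entry (a point): middle (92 degrees, radius 27.6 mm) of one of the three open thread entries between ledges, on its flat floor, 27 mm above the base's origin; it spans 70 to 115 degrees, with the next wall beyond. From it a ramp runs clockwise under the ledge, falling from 27 mm at 70 degrees to 20.5 mm at 18 degrees, with 8 mm of height between ramp and ledge
- lens: loose black lens, 78 mm tall, about 0.3 kg; origin on its axis at the bottom of its metal nose (radius 22), z up. Flange radius 38 at 30 to 34 mm, knurled grip radius 28 from 34 to 78 mm. Its origin is 30 mm above the base's while standing on the ledges, 19 mm dropped in the entries, 13 mm when home (flange on rim). Gripped, it drops only if let go or lowered.
- stud (a point): tip of one of the lens's three round thread studs (6 mm diameter, axis 11 mm above the lens's origin, reaching radius 30 mm) at 0, 120 and 240 degrees from the lens's x axis; a small ridge on the flange lies over each. The studs start at 20 to 50 degrees of the base, fit the entries at 77 to 108, and are home below about 22 (they stop at 12)
- keeper (a joint): angle (rad) of the keeper, a flat steel bar (18 mm wide, 86 mm long, 94 to 102 mm above the base's origin) swinging level on a post at the base's (0, -75) mm. At 0 it points 30 degrees clockwise of the base's x axis; it grows counter-clockwise; at 2.09 it is over the lens's axis, stop at 2.12. Starts at 0 to 0.3, stays where left (0.04 N m friction), clears the lens (by 3 mm) only if that is home
- keeper_knob (a point): middle of the upright black knob (18 mm diameter, 28 mm tall, from 102 to 130 mm above the base's origin) on the keeper, 75 mm from its pivot
- keeper_pivot (a point): on the keeper's vertical pivot axis, at the bar's underside
- jar: bystander: white-capped jar, 43 mm wide, 60 mm tall; origin under its centre
- dish: bystander: clear culture dish, 52 mm wide, 20 mm tall; origin under its centre
- tape: bystander: roll of tan tape lying flat, 104 mm wide, 25 mm tall; origin under its centre

How it is judged (in metres and radians):
On the way, in this order (a step that is already met when the one before it is completed fails the run):
1. the lens has dropped a step into the thread entry (z of lens in the frame of mount below 0.0215 m and horizontal distance between lens and mount below 0.004 m), for 0.1 s.
2. the lens is screwed home, its flange on the rim (z of lens in the frame of mount below 0.015 m and horizontal distance between lens and mount below 0.004 m), for 0.2 s.
3. the keeper is over the middle of the lens (value of joint keeper above 1.95 rad), for 0.2 s.
At the end, for the whole second after the job is handed in: The lens is home: its flange within 2 mm of the rim, within 4 mm of the socket's axis, upright within 0.04 rad and at rest; the keeper stands at more than 1.95 rad, over the middle of the lens (all of step 2 and angle between lens's own z axis and vertical below 0.04 rad and value of joint keeper above 1.95 rad and linear speed of lens below 0.02 m/s); the robot touches nothing.
It fails at once if the lens is lifted more than 6 mm off the ledges (z of lens in the frame of mount above 0.036 m).
It fails at once if the jar is moved more than 30 mm (distance of jar from where it was at the start of the episode above 0.03 m).
It fails at once if the dish is moved more than 30 mm (distance of dish from where it was at the start of the episode above 0.03 m).
It fails at once if the tape roll is moved more than 30 mm (distance of tape from where it was at the start of the episode above 0.03 m).
It also fails if it takes over 48 s, if anything falls off the work surface, if the arm or the gripper's body presses on something with over 40 N, if the wrist force passes 120 N, or if a joint passes its speed limit or range.

## Working session

There is one attempt and no reset: what is moved stays moved. The work goes in short steps, Python scripts to look and compute and a tool call to move; the robot and the scene stay as the last step left them, time stands still between calls to the robot, and variables do not carry over. Pictures are saved under pics/ and viewed, at most 10 in all, crops included, and the job is handed in when it is done.

```bash
ls; mkdir -p pics; python3 - <<'E'
from workcell import env
import cv2,numpy as np
for n in("scene","top"):
    im=env.read_camera(n); cv2.imwrite(f"pics/{n}0.png",im[:,:,::-1]); c=env.calibration(n); print(n,c)
o=env.get_obs(); print(o, env.hold_point_z)
E
```

```text
pics
workcell.py
scene {'fov_y': 46.470125280166734, 'cx': 318.60924287562, 'cy': 205.77006570965247, 'k1': -0.0707364736278054, 'extrinsics': array([[-0.89493085, -0.23124058,  0.3816105 ,  0.08791206],
       [-0.44559154,  0.41832424, -0.79148785,  0.74792304],
       [ 0.02338719, -0.8783693 , -0.47741011,  0.62688892],
       [ 0.        ,  0.        ,  0.        ,  1.        ]])}
top {'fov_y': 52.896240583130584, 'cx': 317.145018773516, 'cy': 199.46712367632165, 'k1': -0.07456376606973446, 'extrinsics': array([[ 0.0267472 , -0.9897386 ,  0.14036411,  0.35613578],
       [-0.99962476, -0.0273119 , -0.00209796, -0.1513734 ],
       [ 0.00591004, -0.14025532, -0.99009773,  1.16387482],
       [ 0.        ,  0.        ,  0.        ,  1.        ]])}
{'t': 0.1, 'qpos': array([-7.38417616e+01,  6.67152171e+00,  8.26323472e+01,  1.01208336e-03,
        9.07565767e+01, -2.16559554e+00]), 'joint_velocities': array([ 0.08835338, -0.04262741, -0.10186735,  0.0836988 , -0.00458275,
        0.02522452]), 'joint_torque': array([ 2.76818333e-03, -7.33661914e+01, -6.33790755e+01,  1.93573014e-04,
        5.23341674e-03, -1.28763027e-06]), 'eef_pos': array([ 0.21216156, -0.64060755,  0.23062964]), 'orientation': array([[ 9.49294718e-01,  3.14387439e-01, -2.76625562e-04],
       [ 3.14387555e-01, -9.49294174e-01,  1.01821658e-03],
       [ 5.75154689e-05, -1.05355526e-03, -9.99999443e-01]]), 'ft_force': array([-0.31689126, -0.06057707,  0.00802722]), 'torque': array([ 0.08602859, -0.04094144, -0.03901754]), 'gripper_force': 0.0, 'finger_gap': 0.08550455548914605} 0.0187
```

View pics/scene0.png

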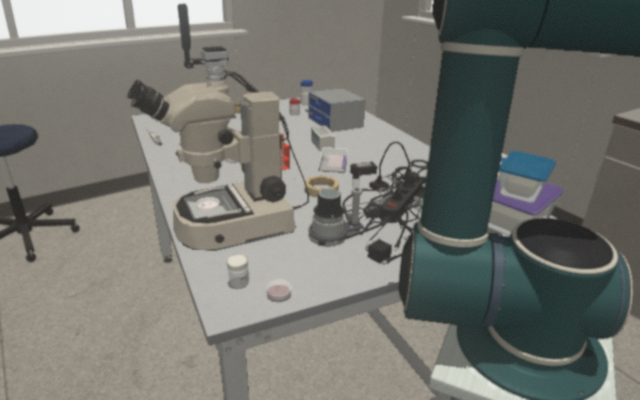

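View pics/top0.png

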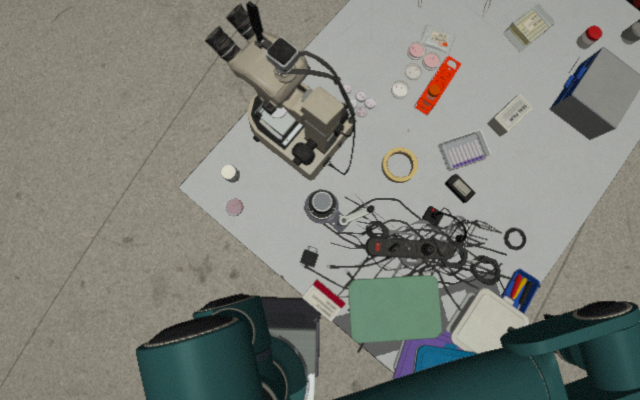

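The scene view shows the lens in its base at about (328,215), with the keeper post right of it at (360,185). The top view has the lens at (322,205), the keeper knob at about (370,209), the jar at (229,172), the dish at (234,207) and the tape at (400,165). I'll zoom in.

```bash
python3 - <<'E'
import cv2,numpy as np
a=cv2.imread("pics/top0.png")[175:245,290:390]; b=cv2.imread("pics/scene0.png")[150:250,290:390]
a=cv2.resize(a,(800,560),interpolation=cv2.INTER_CUBIC);b=cv2.resize(b,(600,600),interpolation=cv2.INTER_CUBIC)
cv2.imwrite("pics/t1.png",a);cv2.imwrite("pics/s1.png",b)
E
```

```text
(no output)
```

View pics/t1.png

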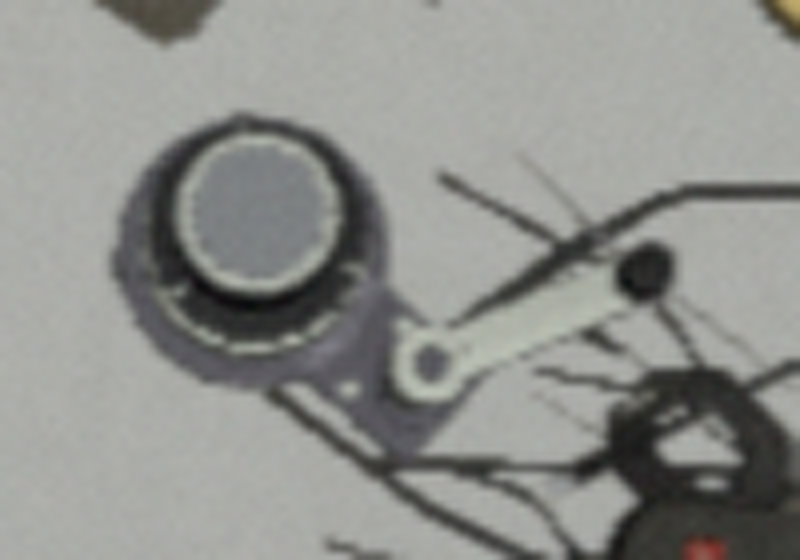

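View pics/s1.png

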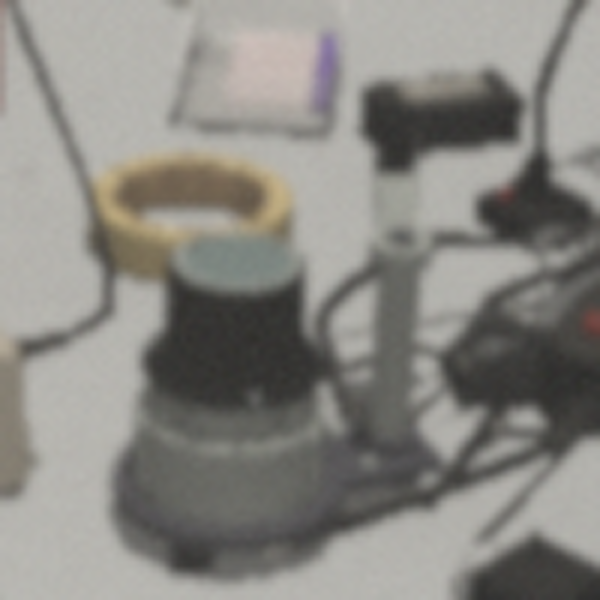

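The crops show the lens's top disc centred at (322.5,202) in the top view and (329.5,194) in the scene view. The pivot ring is at (344,220) and the knob top at (370.6,208.5) in the top view. Next I measure these points.

```bash
cat > h.py <<'E'
from workcell import env
import cv2,numpy as np
def cam(n):
    c=env.calibration(n); f=200/np.tan(np.radians(c["fov_y"]/2))
    return c,np.array([[f,0,c["cx"]],[0,f,c["cy"]],[0,0,1]]),np.array([c["k1"],0,0,0,0]),np.array(c["extrinsics"])
def ray(n,p):
    c,K,D,E=cam(n); u=cv2.undistortPoints(np.array([[p]],float),K,D)[0,0]
    return E[:3,3],E[:3,:3]@np.array([u[0],u[1],1])
def plane(n,p,z):
    o,d=ray(n,p); return o+d*(z-o[2])/d[2]
def tri(pt,ps):
    o1,d1=ray("top",pt);o2,d2=ray("scene",ps)
    s=np.linalg.lstsq(np.c_[d1,-d2],o2-o1,rcond=None)[0]; a=o1+s[0]*d1;b=o2+s[1]*d2
    return (a+b)/2,np.linalg.norm(a-b)*1e3
def proj(n,X):
    c,K,D,E=cam(n); R=E[:3,:3].T
    return cv2.projectPoints(np.array([X],float),cv2.Rodrigues(R)[0],-R@E[:3,3],K,D)[0][0,0]
def blob(im,box,lo,hi,seed):
    x0,y0,x1,y1=box; g=cv2.resize(cv2.cvtColor(im,cv2.COLOR_RGB2GRAY)[y0:y1,x0:x1],None,fx=8,fy=8,interpolation=cv2.INTER_CUBIC)
    m=((g>=lo)&(g<=hi)).astype(np.uint8); n,L,S,C=cv2.connectedComponentsWithStats(m)
    l=L[int((seed[1]-y0)*8),int((seed[0]-x0)*8)]
    k=np.max(cv2.findContours((L==l).astype(np.uint8),0,1)[0]) if 0 else max(cv2.findContours((L==l).astype(np.uint8),0,1)[0],key=len)
    e=cv2.fitEllipse(cv2.convexHull(k)); f=lambda q:(np.array(q)+.5)/8-.5+[x0,y0]
    return f(e[0]),np.array(e[1])/8,f(C[l]),S[l,4]/64
E
python3 - <<'E'
from h import *
T=cv2.imread("pics/top0.png")[:,:,::-1].copy();S=cv2.imread("pics/scene0.png")[:,:,::-1].copy()
for n,im,p in(("t",T,(322,202)),("s",S,(329,194)),("piv",T,(344,220)),("knob",T,(370.6,208.5)),("knobs",S,(355,173))): print(n,im[int(p[1]),int(p[0])])
a=blob(T,(300,185,345,222),75,255,(322,202));b=blob(S,(310,180,350,215),75,255,(329,194)); k=blob(T,(360,200,378,216),0,75,(370.6,208.5))
print(a,b,k,sep="\n"); print("lens top",tri(a[0],b[0]))
G=cv2.cvtColor(T,cv2.COLOR_RGB2GRAY); print("piv z.114",plane("top",(344,220.25),.114),"knob z.142",plane("top",k[0],.142))
X=plane("top",k[0],.142);print("knob top in scene",proj("scene",X))
L=plane("top",a[0],.12);P=plane("top",(344,220.25),.114);d=P-L;print(L,d,np.hypot(*d[:2]),"base x angle",np.degrees(np.arctan2(d[1],d[0]))+90, "keeper dir",np.degrees(np.arctan2(*(X-P)[1::-1])),np.hypot(*(X-P)[:2]))
for n in("jar",(229,172),.06),("dish",(234,207),.02),("tape",(400,165),.025):print(n[0],plane("top",n[1],n[2]))
E
```

```text
t [124 127 131]
s [124 133 128]
piv [89 87 94]
knob [38 39 39]
knobs [53 53 51]Traceback (most recent call last):
  File "<stdin>", line 4, in <module>
  File "h.py", line 23, in blob
    e=cv2.fitEllipse(cv2.convexHull(k)); f=lambda q:(np.array(q)+.5)/8-.5+[x0,y0]
cv2.error: OpenCV(4.12.0) /io/opencv/modules/imgproc/src/shapedescr.cpp:361: error: (-201:Incorrect size of input array) There should be at least 5 points to fit the ellipse in function 'fitEllipseNoDirect'
```

```bash
sed -i 's/k=np.max.*if 0 else max/k=max/' h.py; python3 - <<'E'
from h import *
T=cv2.imread("pics/top0.png")[:,:,::-1].copy();S=cv2.imread("pics/scene0.png")[:,:,::-1].copy()
def tryb(*q):
    try: return blob(*q)
    except Exception as e: return "leak"
for lo in (75,85,95): print("top",lo,tryb(T,(300,185,345,222),lo,255,(322,202)))
g=cv2.cvtColor(S,cv2.COLOR_RGB2GRAY); print(g[184:204,314:346:2]); print((S[184:204,314:346:2,2].astype(int)-S[184:204,314:346:2,0]))
k=tryb(T,(360,200,378,216),0,75,(370.6,208.5));print(k)
if k=="leak": print(cv2.cvtColor(T,cv2.COLOR_RGB2GRAY)[200:216,360:380])
E
```

```text
top 75 leak
top 85 (array([321.76179123, 201.00118065]), array([20.63294792, 21.07842827]), array([321.75116259, 201.03610374]), np.float64(338.515625))
top 95 (array([321.77692413, 201.0550766 ]), array([20.31032372, 20.8038826 ]), array([321.75626304, 201.06358433]), np.float64(329.625))
[[114 121 124 122 123 121 118 106  94 100 146 170 162 178 178 179]
 [139 153 154 152 152 152 152 133 107 115 156 162 149 175 178 178]
 [157 170 173 171 170 170 173 152 134 131 156 145 142 177 179 180]
 [162 167 180 170 169 169 172 163 153 145 147 127 137 178 179 177]
 [156 161 176 165 158 158 160 159 154 148 138 116 138 176 179 179]
 [141 148 159 158 144 140 143 144 140 139 133 121 140 177 180 180]
 [123 132 141 150 132 131 131 133 133 132 130 125 144 174 181 180]
 [115 117 129 144 125 131 132 129 131 131 129 128 145 171 178 181]
 [113 113 121 144 130 129 132 132 129 129 130 131 143 157 177 177]
 [113 111 114 143 134 130 131 132 128 130 130 131 140 145 175 181]
 [113 108 101 134 134 130 130 132 131 129 129 133 139 134 178 181]
 [111 109  84 122 135 135 132 132 131 132 133 133 131 124 175 181]
 [128
[... 1303 characters left out ...]
  4   3   3   2  -3  -5  -6  -7]
 [-18 -19 -10  -4  -2  -1   1   1   3   0   0  -1  -2  -4  -8  -6]
 [ -9 -11  -7  -4  -3  -2  -1  -3   0  -1  -3  -3  -4  -4  -7  -6]
 [ -8  -7  -4  -2  -5  -3  -3  -3  -2  -4  -3  -4  -3  -4  -5  -6]
 [ -6  -6  -4  -3  -4  -2  -6  -5  -3  -1  -4  -4  -2  -5  -6  -5]
 [ -7  -5  -5  -4  -4  -3  -4  -4  -4  -2  -2  -4  -3  -2  -8  -5]
 [ -6  -7  -4  -5  -3  -1  -5  -3  -3  -5  -3  -2  -2  -4  -6  -3]
 [ -5  -5  -4  -4  -2  -3  -5  -4  -2  -2   0  -3  -1  -3  -7  -5]
 [ -7  -4  -4  -5  -4  -1  -4  -4  -2  -2  -3  -1  -2  -4  -7  -6]]
(array([370.10499096, 208.65120983]), array([6.53645086, 7.41151667]), array([370.10299596, 208.67499468]), np.float64(36.703125))
```

```bash
python3 - <<'E'
from h import *
T=cv2.imread("pics/top0.png")[:,:,::-1].copy();S=cv2.imread("pics/scene0.png")[:,:,::-1].copy()
a=blob(T,(300,185,345,222),90,255,(322,202))[0]
D=cv2.GaussianBlur(np.clip(128+10*(S[:,:,2].astype(int)-S[:,:,0]),0,255).astype(np.uint8),(3,3),0)
b=blob(np.dstack([D]*3),(312,184,345,205),123,255,(329,194)); print(b)
print("lens top",tri(a,b[0]))
piv=blob(T,(338,214,350,226),0,140,(344,220));print(piv)
k=blob(T,(360,200,378,216),0,75,(370.6,208.5))[0]
X=plane("top",k,.142);L=plane("top",a,.12);P=plane("top",piv[0],.114);d=P-L
print("L",L,"P",P,"K",X,np.hypot(*d[:2]),"base x angle",np.degrees(np.arctan2(d[1],d[0]))+90, "keeper dir",np.degrees(np.arctan2(*(X-P)[1::-1])),np.hypot(*(X-P)[:2]))
print("knob top in scene",proj("scene",X),"L in scene",proj("scene",L))
for n in("jar",(229,172),.06),("dish",(234,207),.02),("tape",(400,165),.025):print(n[0],plane("top",n[1],n[2]))
E
```

```text
(array([329.30860519, 193.46337128]), array([ 7.09821033, 16.87300682]), array([329.24142157, 193.43575851]), np.float64(90.84375))
lens top (array([ 0.50072135, -0.16587818,  0.11683241]), np.float64(0.014441890394209216))
(array([343.47609806, 219.93624353]), array([4.70486116, 4.85990524]), array([343.48495167, 219.93552285]), np.float64(17.78125))
L [ 0.50029074 -0.16583179  0.12      ] P [ 0.45271442 -0.22403323  0.114     ] K [ 0.48097423 -0.28992724  0.142     ] 0.07517256639788307 base x angle -39.26401721141417 keeper dir -66.78707158369112 0.07169823530337797
knob top in scene [357.04784264 167.41478187] L in scene [329.50393009 192.33908314]
jar [0.58366464 0.09576654 0.06      ]
dish [0.48987389 0.08429873 0.02      ]
tape [ 0.62553791 -0.39216558  0.025     ]
```

```bash
python3 - <<'E'
from h import *
T=cv2.imread("pics/top0.png")[:,:,::-1].copy();S=cv2.imread("pics/scene0.png")[:,:,::-1].copy()
C=np.array([.5005,-.1659,0])
for n,im in(("top",T),("scene",S)):
  g=cv2.cvtColor(im,cv2.COLOR_RGB2GRAY).astype(np.float32)
  for r,z in((.033,.076),(.035,.077),(.037,.077)):
    q=np.array([proj(n,C+[r*np.cos(t),r*np.sin(t),z]) for t in np.radians(np.arange(0,360,6))],np.float32)
    v=cv2.remap(g,q[None,:,0],q[None,:,1],cv2.INTER_LINEAR)[0].astype(int); print(n,r,list(v))
def P(pt,ps): print(tri(pt,ps))
# microscope: column top / base corner bounds
for p,z in(((312,178),.0),((312,178),.06),((305,152),.1),((348,100),.3),((305,140),.3),((350,165),.02)): print(p,z,plane("top",p,z))
c=plane("top",(240+.5,118+.5),0)
for p in((240,118),(350,275),(167,285),(345,387),(118,260)):
  q=((p[0]+.5)/8-.5+290,(p[1]+.5)/8-.5+175)
  for z in(.078,.055):
    d=plane("top",q,z)-C; print(p,z,"r",round(np.hypot(*d[:2])*1e3,1),"base ang",round(np.degrees(np.arctan2(d[1],d[0]))+39.3,1))
E
```

```text
top 0.033 [np.int64(107), np.int64(114), np.int64(117), np.int64(106), np.int64(94), np.int64(93), np.int64(80), np.int64(69), np.int64(62), np.int64(50), np.int64(50), np.int64(47), np.int64(47), np.int64(46), np.int64(46), np.int64(42), np.int64(43), np.int64(44), np.int64(47), np.int64(47), np.int64(43), np.int64(64), np.int64(102), np.int64(48), np.int64(44), np.int64(47), np.int64(48), np.int64(46), np.int64(44), np.int64(45), np.int64(44), np.int64(45), np.int64(46), np.int64(45), np.int64(46), np.int64(43), np.int64(41), np.int64(47), np.int64(46), np.int64(45), np.int64(48), np.int64(74), np.int64(68), np.int64(46), np.int64(45), np.int64(44), np.int64(47), np.int64(46), np.int64(49), np.int64(60), np.int64(57), np.int64(61), np.int64(75), np.int64(89), np.int64(94), np.int64(107), np.int64(115), np.int64(112), np.int64(116), np.int64(115)]
top 0.035 [np.int64(77), np.int64(86), np.int64(85), np.int64(63), np.int64(68), np.int64(56), np.int64(55), np.int64(55), np.int64(53), np.int64(50), np.int64(46), np.int64(46), np.int64(52), np.int64(48), np.int64(55), np.int64(54), np.i
[... 4053 characters left out ...]
) 0.0 [ 0.58457996 -0.13697633  0.        ]
(312, 178) 0.06 [ 0.57280322 -0.13771852  0.06      ]
(305, 152) 0.1 [ 0.63643056 -0.11710893  0.1       ]
(348, 100) 0.3 [ 0.70768109 -0.2168918   0.3       ]
(305, 140) 0.3 [ 0.61115331 -0.12268436  0.3       ]
(350, 165) 0.02 [ 0.62232453 -0.24677017  0.02      ]
(240, 118) 0.078 r 38.4 base ang 48.8
(240, 118) 0.055 r 42.1 base ang 47.7
(350, 275) 0.078 r 35.8 base ang -75.8
(350, 275) 0.055 r 35.7 base ang -71.2
(167, 285) 0.078 r 36.0 base ang 163.7
(167, 285) 0.055 r 34.8 base ang 159.9
(345, 387) 0.078 r 62.0 base ang -110.1
(345, 387) 0.055 r 60.9 base ang -108.4
(118, 260) 0.078 r 48.1 base ang 144.0
(118, 260) 0.055 r 48.2 base ang 140.6
```

```bash
python3 - <<'E'
import cv2
b=cv2.imread("pics/scene0.png")[195:250,300:365]
cv2.imwrite("pics/s2.png",cv2.resize(b,(709,600),interpolation=cv2.INTER_LANCZOS4))
E
```

```text
(no output)
```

View pics/s2.png

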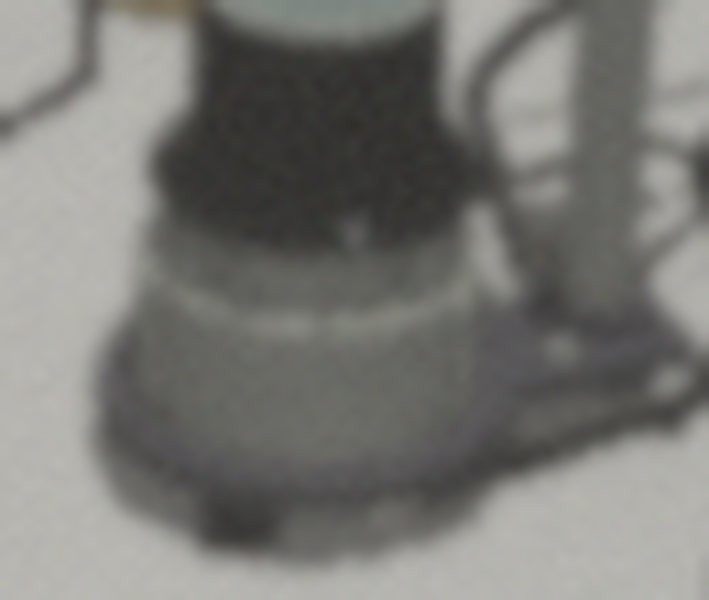

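Both views put the lens ridges at about 48.7° in the base frame, so the lens needs roughly +43.5° counter-clockwise. The lens axis is at (0.5006, -0.1659). Moving above it now.

The manual's scale: shifts go in shares of 600 mm and turns go in shares of 180 degrees. Converting my numbers, 0.423 m / 0.6 = 0.705, -0.36 m / 0.6 = -0.6.

Call:
move_tool(
  plan=[
    [[0.3533, -0.3, 0], [0, 0, 0]],
    [[0.705, -0.6, 0], [0, 0, 0]],
    [[0.705, -0.6, 0], [0, 0, 0]],
    [[0.705, -0.6, 0], [0, 0, 0]],
    [[0.705, -0.6, 0], [0, 0, 0]],
    [[0.705, -0.6, 0], [0, 0, 0]],
    [[0.705, -0.6, 0], [0, 0, 0]],
    [[0.705, -0.6, 0], [0, 0, 0]],
    [[0.705, -0.6, 0], [0, 0, 0]],
    [[0.705, -0.6, 0], [0, 0, 0]],
    [[0.705, -0.6, 0], [0, 0, 0]],
    [[0.705, -0.6, 0], [0, 0, 0]],
  ],
  jaw=0.085,
  squeeze=25,
)

```text
t: 1.3
eef_pos: [0.5022, -0.162, 0.231]
orientation: [[0.948, 0.318, -0.0], [0.318, -0.948, 0.001], [0.0, -0.001, -1.0]]
ft_force: [-0.3, -1.2, -0.0]
finger_gap: 0.085
gripper_force: 0.0
```

To row units: 0.149 m / 0.6 = 0.2483, 0.08 m / 0.6 = 0.1333.

Call:
move_tool(
  plan=[
    [[0, 0, 0], [0, 0, 0]],
    [[0, 0, 0.0667], [0, 0, 0]],
    [[0, 0, 0.1333], [0, 0, 0]],
    [[0, 0, 0.1833], [0, 0, 0]],
    [[0, 0, 0.2167], [0, 0, 0]],
    [[0, 0, 0.2417], [0, 0, 0]],
    [[0, 0, 0.2483], [0, 0, 0]],
    [[0, 0, 0.2483], [0, 0, 0]],
    [[0, 0, 0.2483], [0, 0, 0]],
  ],
)

```text
t: 2.2
eef_pos: [0.501, -0.1665, 0.0835]
orientation: [[0.949, 0.314, 0.001], [0.314, -0.949, -0.001], [0.001, 0.001, -1.0]]
ft_force: [0.4, 0.2, 1.0]
finger_gap: 0.0852
gripper_force: 0.0
```

```bash
python3 - <<'E'
from h import *
cv2.imwrite("pics/s3.png",cv2.resize(env.read_camera("scene")[130:250,260:420,::-1],(800,600),interpolation=cv2.INTER_CUBIC))
E
```

```text
(no output)
```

View pics/s3.png

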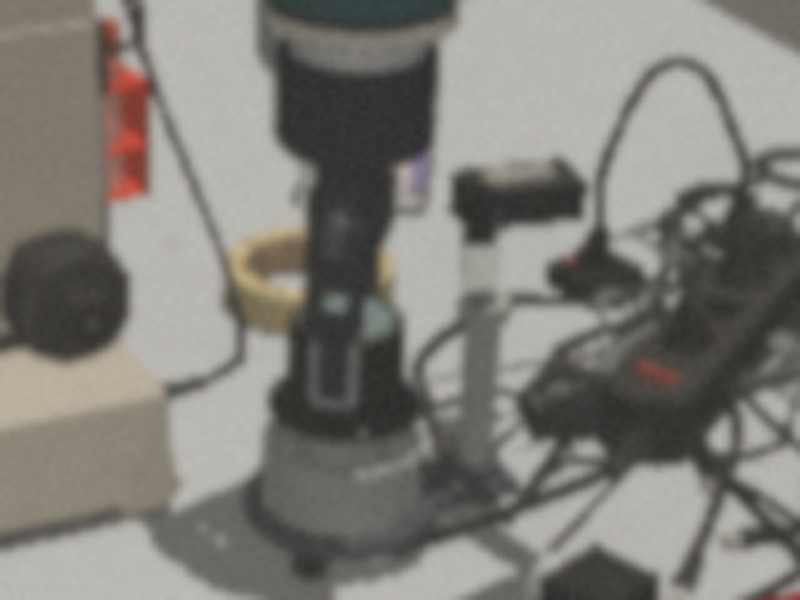

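The fingers straddle the grip: the near pad is at crop (335,370), above the flange. Closing.

Call:
move_tool(
  plan=[
    [[0, 0, 0], [0, 0, 0]],
    [[0, 0, 0], [0, 0, 0]],
    [[0, 0, 0], [0, 0, 0]],
    [[0, 0, 0], [0, 0, 0]],
    [[0, 0, 0], [0, 0, 0]],
    [[0, 0, 0], [0, 0, 0]],
    [[0, 0, 0], [0, 0, 0]],
    [[0, 0, 0], [0, 0, 0]],
  ],
  jaw=0.03,
  squeeze=40,
)

```text
t: 3.05
eef_pos: [0.5008, -0.1662, 0.0829]
orientation: [[0.949, 0.314, 0.001], [0.314, -0.949, -0.001], [0.001, 0.001, -1.0]]
ft_force: [-1.8, -0.4, 5.9]
finger_gap: 0.0545
gripper_force: 41.4
```

```bash
python3 -c "
from workcell import env
o=env.get_obs();print(o['ft_force'],o['torque'],o['eef_pos'])"
```

```text
[-1.76809569 -0.44459757  5.93157103] [-0.22585115  0.23178372  0.02527609] [ 0.50082385 -0.16622981  0.08294322]
```

To row units: -43.5 degrees / 180 = -0.2417.

Call:
move_tool(
  plan=[
    [[0, 0, 0], [0, 0, -0.0222]],
    [[0, 0, 0], [0, 0, -0.0444]],
    [[0, 0, 0], [0, 0, -0.0667]],
    [[0, 0, 0], [0, 0, -0.0889]],
    [[0, 0, 0], [0, 0, -0.1111]],
    [[0, 0, 0], [0, 0, -0.1333]],
    [[0, 0, 0], [0, 0, -0.1556]],
    [[0, 0, 0], [0, 0, -0.1778]],
    [[0, 0, 0], [0, 0, -0.2]],
    [[0, 0, 0], [0, 0, -0.2222]],
    [[0, 0, 0], [0, 0, -0.2417]],
    [[0, 0, 0], [0, 0, -0.2417]],
  ],
)

```text
t: 4.25
eef_pos: [0.5003, -0.1659, 0.0819]
orientation: [[0.471, 0.882, -0.001], [0.882, -0.471, 0.0], [-0.0, -0.001, -1.0]]
ft_force: [0.4, 0.6, -3.9]
finger_gap: 0.0546
gripper_force: 42.7
```

```bash
python3 -c "
from workcell import env
o=env.get_obs();print(o['ft_force'],o['torque'],o['eef_pos'])"
```

```text
[ 0.36962352  0.6188003  -3.91534051] [-0.01955361  0.01158363 -0.04683402] [ 0.50034108 -0.16589698  0.08188404]
```

The wrist now carries the lens's weight (-3.9 N), so the studs are over the entries. Lowering while still gripped.

To row units: 0.0115 m / 0.6 = 0.0192, 0.011 m / 0.6 = 0.0183.

Call:
move_tool(
  plan=[
    [[0, 0, 0.005], [0, 0, 0]],
    [[0, 0, 0.01], [0, 0, 0]],
    [[0, 0, 0.015], [0, 0, 0]],
    [[0, 0, 0.0183], [0, 0, 0]],
    [[0, 0, 0.0192], [0, 0, 0]],
    [[0, 0, 0.0192], [0, 0, 0]],
    [[0, 0, 0.0192], [0, 0, 0]],
  ],
)

```text
t: 4.95
eef_pos: [0.5007, -0.1661, 0.0719]
orientation: [[0.473, 0.881, 0.0], [0.881, -0.473, -0.0], [0.0, 0.0, -1.0]]
ft_force: [-7.3, 3.1, 11.5]
finger_gap: 0.0545
gripper_force: 44.3
```

```bash
python3 -c "
from workcell import env
o=env.get_obs();print(o['ft_force'],o['torque'],o['eef_pos'])"
```

```text
[-7.31150536  3.12802417 11.54593402] [ 0.6202986   1.22558027 -0.00296302] [ 0.50071141 -0.16605205  0.07190441]
```

To row units: 0.002 m / 0.6 = 0.0033, -0.0005 m / 0.6 = -0.0008, 42 degrees / 180 = 0.2333.

Call:
move_tool(
  plan=[
    [[0, 0, -0.0008], [0, 0, 0]],
    [[0, 0, -0.0008], [0, 0, 0.0278]],
    [[0, 0, -0.0008], [0, 0, 0.0556]],
    [[0, 0, -0.0008], [0, 0, 0.0833]],
    [[0, 0, -0.0008], [0, 0, 0.1111]],
    [[0, 0, 0], [0, 0, 0.1389]],
    [[0, 0, 0.0008], [0, 0, 0.1667]],
    [[0, 0, 0.0017], [0, 0, 0.1889]],
    [[0, 0, 0.0025], [0, 0, 0.2111]],
    [[0, 0, 0.0033], [0, 0, 0.2333]],
    [[0, 0, 0.0033], [0, 0, 0.2333]],
    [[0, 0, 0.0033], [0, 0, 0.2333]],
  ],
)

```text
t: 6.15
eef_pos: [0.501, -0.1661, 0.0697]
orientation: [[0.941, 0.339, 0.001], [0.339, -0.941, -0.0], [0.001, 0.001, -1.0]]
ft_force: [-2.1, 2.1, 6.0]
finger_gap: 0.0548
gripper_force: 43.6
```

```bash
python3 -c "
from workcell import env
o=env.get_obs();print(o['ft_force'],o['torque'],o['eef_pos'])"
```

```text
[-2.05545073  2.13463831  6.00474554] [ 0.26475785  0.36947005 -0.18042894] [ 0.50104068 -0.16612088  0.06965733]
```

To row units: 0.0045 m / 0.6 = 0.0075, 0.004 m / 0.6 = 0.0067, 35 degrees / 180 = 0.1944.

Call:
move_tool(
  plan=[
    [[0, 0, 0.0008], [0, 0, 0.0222]],
    [[0, 0, 0.0017], [0, 0, 0.0444]],
    [[0, 0, 0.0025], [0, 0, 0.0667]],
    [[0, 0, 0.0033], [0, 0, 0.0889]],
    [[0, 0, 0.0042], [0, 0, 0.1111]],
    [[0, 0, 0.005], [0, 0, 0.1333]],
    [[0, 0, 0.0058], [0, 0, 0.1556]],
    [[0, 0, 0.0067], [0, 0, 0.1778]],
    [[0, 0, 0.0067], [0, 0, 0.1944]],
    [[0, 0, 0.0075], [0, 0, 0.1944]],
    [[0, 0, 0.0075], [0, 0, 0.1944]],
  ],
)

```text
t: 7.25
eef_pos: [0.5016, -0.1662, 0.0663]
orientation: [[0.965, -0.262, 0.003], [-0.262, -0.965, -0.001], [0.003, -0.0, -1.0]]
ft_force: [-2.8, 4.5, 16.1]
finger_gap: 0.055
gripper_force: 44.4
```

```bash
python3 -c "
from workcell import env
o=env.get_obs();print(o['ft_force'],o['torque'],o['eef_pos'])"
```

```text
[-2.82080067  4.50954054 16.0646883 ] [ 0.33980648  0.65379546 -0.14934183] [ 0.50158587 -0.16617693  0.06627567]
```

To row units: -0.15 m / 0.6 = -0.25, -0.13 m / 0.6 = -0.2167.

Call:
move_tool(
  plan=[
    [[0, 0, -0.0017], [0, 0, 0]],
    [[0, 0, -0.0017], [0, 0, 0]],
    [[0, 0, -0.0017], [0, 0, 0]],
    [[0, 0, -0.0017], [0, 0, 0]],
    [[0, 0, -0.0017], [0, 0, 0]],
    [[0, 0, -0.0017], [0, 0, 0]],
    [[0, 0, -0.0667], [0, 0, 0]],
    [[0, 0, -0.1333], [0, 0, 0]],
    [[0, 0, -0.2], [0, 0, 0]],
    [[-0.0833, 0, -0.2167], [0, 0, 0]],
    [[-0.1667, 0, -0.2167], [0, 0, 0]],
    [[-0.25, 0, -0.2167], [0, 0, 0]],
  ],
  jaw=0.085,
)

```text
t: 8.45
eef_pos: [0.3553, -0.1266, 0.1942]
orientation: [[0.965, -0.262, -0.0], [-0.262, -0.965, 0.0], [-0.0, 0.0, -1.0]]
ft_force: [-1.1, 0.2, 0.8]
finger_gap: 0.0855
gripper_force: 0.0
```

```bash
python3 - <<'E'
from h import *
T=env.read_camera("top");S=env.read_camera("scene")
cv2.imwrite("pics/t4.png",cv2.resize(T[175:245,290:390,::-1],(560,392),interpolation=cv2.INTER_CUBIC))
cv2.imwrite("pics/s4.png",S[:,:,::-1])
p=cv2.resize(S[150:250,290:390,::-1],(392,392),interpolation=cv2.INTER_CUBIC)
cv2.imwrite("pics/c4.png",np.hstack([cv2.resize(T[180:240,300:345,::-1],(294,392),interpolation=cv2.INTER_CUBIC),p]))
print(env.get_obs()["eef_pos"],env.get_obs()["t"])
D=cv2.GaussianBlur(np.clip(128+10*(S[:,:,2].astype(int)-S[:,:,0]),0,255).astype(np.uint8),(3,3),0)
try:
  b=blob(np.dstack([D]*3),(312,184,345,215),123,255,(329,199)); print(b)
  a=blob(T,(300,185,345,222),90,255,(322,203)); print(a)
  print(tri(a[0],b[0]))
except Exception as e: print(e)
C=np.array([.5007,-.1659,0])
for z in(.103,.109): print(z,proj("top",C+[0,0,z]),proj("scene",C+[0,0,z]))
E
```

```text
[ 0.35347949 -0.12603903  0.19599874] 8.55
(array([328.66729546, 199.36738682]), array([ 7.43026447, 16.52700043]), array([328.67136763, 199.34724983]), np.float64(94.3125))
(array([321.89823151, 201.51555443]), array([20.32764626, 20.66802406]), array([321.88447061, 201.57686775]), np.float64(325.84375))
(array([ 0.501902  , -0.16641353,  0.10015027]), np.float64(0.2899036313417827))
0.103 [321.69533412 201.76116339] [329.12209476 198.5372352 ]
0.109 [321.73411338 201.4562055 ] [329.20660337 196.34267595]
```

View pics/c4.png

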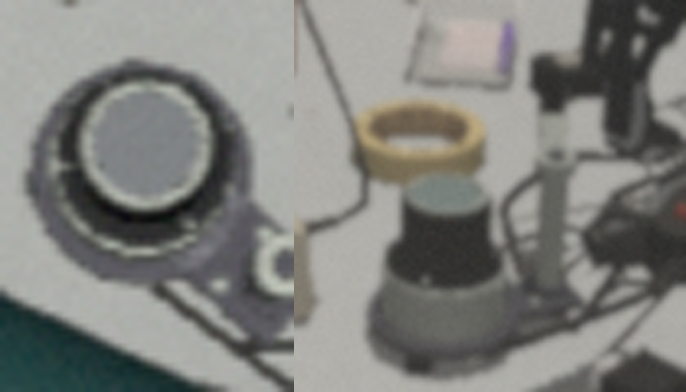

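The lens is home: its top dropped 16.7 mm, and the flange sits on the rim in the picture, with the disc at scene (329,199). Next I move over the knob.

To row units: 0.1646 m / 0.6 = 0.2743, 0.1261 m / 0.6 = 0.2102, 51.6 degrees / 180 = 0.2867.

Call:
move_tool(
  plan=[
    [[0.0333, 0.0267, 0], [0, 0, 0.0389]],
    [[0.0833, 0.0633, 0], [0, 0, 0.0778]],
    [[0.1333, 0.1017, 0], [0, 0, 0.1167]],
    [[0.1833, 0.14, 0], [0, 0, 0.1556]],
    [[0.225, 0.1717, 0], [0, 0, 0.1944]],
    [[0.2583, 0.1983, 0], [0, 0, 0.2333]],
    [[0.2743, 0.2102, 0], [0, 0, 0.2667]],
    [[0.2743, 0.2102, 0], [0, 0, 0.2867]],
    [[0.2743, 0.2102, 0], [0, 0, 0.2867]],
    [[0.2743, 0.2102, 0], [0, 0, 0.2867]],
  ],
  jaw=0.044,
)

```text
t: 9.55
eef_pos: [0.4827, -0.2918, 0.194]
orientation: [[0.396, -0.918, -0.0], [-0.918, -0.396, 0.0], [-0.0, 0.0, -1.0]]
ft_force: [-0.0, -0.1, 0.6]
finger_gap: 0.0437
gripper_force: 0.0
```

```bash
python3 - <<'E'
from h import *
o=env.get_obs();print(o["eef_pos"],o["orientation"][:,0])
T=env.read_camera("top");S=env.read_camera("scene")
cv2.imwrite("pics/c5.png",np.hstack([cv2.resize(T[180:240,330:390,::-1],(400,400),interpolation=cv2.INTER_CUBIC),cv2.resize(S[120:220,310:410,::-1],(400,400),interpolation=cv2.INTER_CUBIC)]))
E
```

```text
[ 0.48269444 -0.29183069  0.19402631] [ 3.96276827e-01 -9.18131018e-01 -3.31560151e-04]
```

View pics/c5.png

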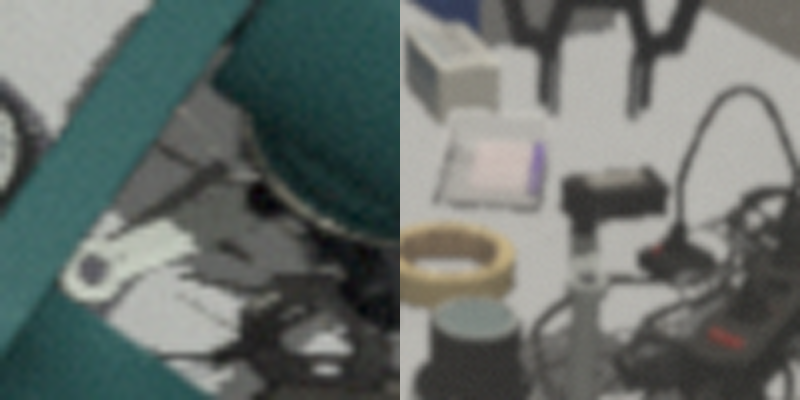

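The fingers straddle the knob in the scene view, at crop x 550 and 640 with the knob at 587. Lowering.

To row units: 0.077 m / 0.6 = 0.1283, 0.075 m / 0.6 = 0.125.

Call:
move_tool(
  plan=[
    [[0, 0, 0.05], [0, 0, 0]],
    [[0, 0, 0.0917], [0, 0, 0]],
    [[0, 0, 0.1133], [0, 0, 0]],
    [[0, 0, 0.125], [0, 0, 0]],
    [[0, 0, 0.1283], [0, 0, 0]],
    [[0, 0, 0.1283], [0, 0, 0]],
    [[0, 0, 0.1283], [0, 0, 0]],
  ],
)

```text
t: 10.35
eef_pos: [0.483, -0.2921, 0.1184]
orientation: [[0.394, -0.919, 0.001], [-0.919, -0.394, -0.001], [0.001, -0.001, -1.0]]
ft_force: [0.2, 0.2, -0.3]
finger_gap: 0.0441
gripper_force: 0.0
```

```bash
python3 -c "
from workcell import env
o=env.get_obs();print(o['ft_force'],o['torque'],o['eef_pos'])"
```

```text
[ 0.23298908  0.165659   -0.25170223] [-0.02786956  0.0066188   0.00208627] [ 0.48295951 -0.29207644  0.11840429]
```

To row units: -0.0557 m / 0.6 = -0.0928, -0.0521 m / 0.6 = -0.0868, -48 degrees / 180 = -0.2667.

Call:
move_tool(
  plan=[
    [[-0.0003, -0.0087, 0], [0, 0, -0.0222]],
    [[-0.0012, -0.0173, 0], [0, 0, -0.0444]],
    [[-0.0027, -0.026, 0], [0, 0, -0.0667]],
    [[-0.0048, -0.0345, 0], [0, 0, -0.0889]],
    [[-0.0075, -0.0428, 0], [0, 0, -0.1111]],
    [[-0.0108, -0.0508, 0], [0, 0, -0.1333]],
    [[-0.0147, -0.0587, 0], [0, 0, -0.1556]],
    [[-0.019, -0.0662, 0], [0, 0, -0.1778]],
    [[-0.0238, -0.0735, 0], [0, 0, -0.2]],
    [[-0.0292, -0.0803, 0], [0, 0, -0.2222]],
    [[-0.0352, -0.0868, 0], [0, 0, -0.2444]],
    [[-0.0413, -0.0928, 0], [0, 0, -0.2667]],
  ],
  jaw=0.03,
)

```text
t: 11.55
eef_pos: [0.5244, -0.2471, 0.1182]
orientation: [[0.948, -0.319, 0.001], [-0.319, -0.948, -0.001], [0.001, 0.0, -1.0]]
ft_force: [-0.2, 0.2, 1.0]
finger_gap: 0.0301
gripper_force: 0.3
```

```bash
python3 - <<'E'
from h import *
o=env.get_obs();print(o["eef_pos"],o["ft_force"],o["finger_gap"])
d=o["eef_pos"][:2]-np.array([.4527,-.224]);print(np.hypot(*d),np.degrees(np.arctan2(d[1],d[0])))
E
```

```text
[ 0.52437256 -0.24709156  0.1182055 ] [-0.16772338  0.18775296  1.00872928] 0.030072211190065368
0.07530057179257883 -17.857967480991583
```

To row units: -0.0557 m / 0.6 = -0.0928, -0.0521 m / 0.6 = -0.0868, -48 degrees / 180 = -0.2667.

Call:
move_tool(
  plan=[
    [[-0.0003, -0.0087, 0], [0, 0, -0.0222]],
    [[-0.0012, -0.0173, 0], [0, 0, -0.0444]],
    [[-0.0027, -0.026, 0], [0, 0, -0.0667]],
    [[-0.0048, -0.0345, 0], [0, 0, -0.0889]],
    [[-0.0075, -0.0428, 0], [0, 0, -0.1111]],
    [[-0.0108, -0.0508, 0], [0, 0, -0.1333]],
    [[-0.0147, -0.0587, 0], [0, 0, -0.1556]],
    [[-0.019, -0.0662, 0], [0, 0, -0.1778]],
    [[-0.0238, -0.0735, 0], [0, 0, -0.2]],
    [[-0.0292, -0.0803, 0], [0, 0, -0.2222]],
    [[-0.0352, -0.0868, 0], [0, 0, -0.2444]],
    [[-0.0413, -0.0928, 0], [0, 0, -0.2667]],
  ],
)

```text
t: 12.75
eef_pos: [0.5187, -0.1863, 0.1182]
orientation: [[0.871, 0.491, 0.001], [0.491, -0.871, -0.001], [0.001, 0.001, -1.0]]
ft_force: [-0.0, -0.2, 0.3]
finger_gap: 0.03
gripper_force: 0.3
```

```bash
python3 - <<'E'
from h import *
o=env.get_obs();print(o["eef_pos"],o["ft_force"],o["finger_gap"])
d=o["eef_pos"][:2]-np.array([.4527,-.224]);print(np.hypot(*d),np.degrees(np.arctan2(d[1],d[0])))
S=env.read_camera("scene");cv2.imwrite("pics/s6.png",cv2.resize(S[120:240,280:400,::-1],(480,480),interpolation=cv2.INTER_CUBIC))
E
```

```text
[ 0.51874311 -0.18633393  0.11821213] [-0.01914388 -0.17454139  0.34432877] 0.029956993377184514
0.07602910658596233 29.69721415660347
```

View pics/s6.png

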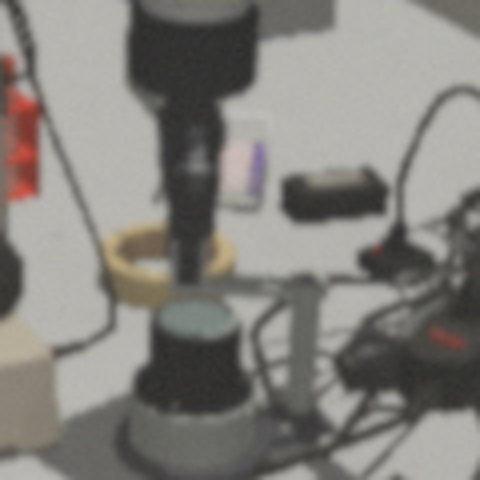

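The bar is following; it spans crop (190,290) to (310,285). Pushing through the last part.

To row units: -0.0298 m / 0.6 = -0.0497, -0.0257 m / 0.6 = -0.0428, -23.4 degrees / 180 = -0.13.

Call:
move_tool(
  plan=[
    [[-0.0003, -0.0087, 0], [0, 0, -0.0222]],
    [[-0.0012, -0.0173, 0], [0, 0, -0.0444]],
    [[-0.0027, -0.026, 0], [0, 0, -0.0667]],
    [[-0.0048, -0.0345, 0], [0, 0, -0.0889]],
    [[-0.0075, -0.0428, 0], [0, 0, -0.1111]],
    [[-0.0103, -0.0497, 0], [0, 0, -0.13]],
    [[-0.0103, -0.0497, 0], [0, 0, -0.13]],
    [[-0.0103, -0.0497, 0], [0, 0, -0.13]],
  ],
)

```text
t: 13.6
eef_pos: [0.4988, -0.1636, 0.1178]
orientation: [[0.609, 0.793, 0.001], [0.793, -0.609, -0.0], [0.0, 0.001, -1.0]]
ft_force: [0.4, 0.0, 0.1]
finger_gap: 0.0303
gripper_force: 0.0
```

```bash
python3 - <<'E'
from h import *
o=env.get_obs();print(o["eef_pos"],o["ft_force"],o["finger_gap"])
d=o["eef_pos"][:2]-np.array([.4527,-.224]);print(np.hypot(*d),np.degrees(np.arctan2(d[1],d[0])))
E
```

```text
[ 0.49876017 -0.16357675  0.11782245] [0.4352145  0.03558262 0.08283387] 0.03027894000968934
0.07597702506938842 52.68201224809025
```

The manual's scale: shifts go in shares of 600 mm and turns go in shares of 180 degrees. Converting my numbers, -0.13 m / 0.6 = -0.2167, -0.12 m / 0.6 = -0.2.

Call:
move_tool(
  plan=[
    [[0, 0.005, 0], [0, 0, 0]],
    [[0, 0.0083, 0], [0, 0, 0]],
    [[0, 0.0083, 0], [0, 0, 0]],
    [[0, 0.0083, -0.05], [0, 0, 0]],
    [[0, 0.0083, -0.1], [0, 0, 0]],
    [[0, 0.0083, -0.1667], [0, 0, 0]],
    [[-0.0333, -0.0417, -0.2], [0, 0, 0]],
    [[-0.0833, -0.1, -0.2], [0, 0, 0]],
    [[-0.125, -0.1583, -0.2], [0, 0, 0]],
    [[-0.1667, -0.2167, -0.2], [0, 0, 0]],
    [[-0.1667, -0.2167, -0.2], [0, 0, 0]],
    [[-0.1667, -0.2167, -0.2], [0, 0, 0]],
  ],
)

```text
t: 14.8
eef_pos: [0.3343, -0.1641, 0.2379]
orientation: [[0.608, 0.794, 0.002], [0.794, -0.608, -0.001], [0.0, 0.002, -1.0]]
ft_force: [-0.1, 0.4, 0.1]
finger_gap: 0.03
gripper_force: 0.0
```

```bash
python3 - <<'E'
from h import *
T=env.read_camera("top");S=env.read_camera("scene")
cv2.imwrite("pics/c7.png",np.hstack([cv2.resize(T[175:245,290:360,::-1],(400,400),interpolation=cv2.INTER_CUBIC),cv2.resize(S[150:250,280:380,::-1],(400,400),interpolation=cv2.INTER_CUBIC)]))
P=np.array([.4527,-.224])
k=blob(T,(310,188,334,212),0,75,proj("top",[.5,-.1665,.142]));print(k)
X=plane("top",k[0],.142);d=X[:2]-P;print(X,np.hypot(*d),"keeper rad",np.radians(np.degrees(np.arctan2(d[1],d[0]))+69.3))
E
```

```text
(array([322.46216106, 199.63245392]), array([6.41847706, 7.80452299]), array([322.56410788, 199.5939834 ]), np.float64(37.65625))
[ 0.50095288 -0.16719522  0.142     ] 0.07453269815589342 keeper rad 2.076134169731615
```

View pics/c7.png

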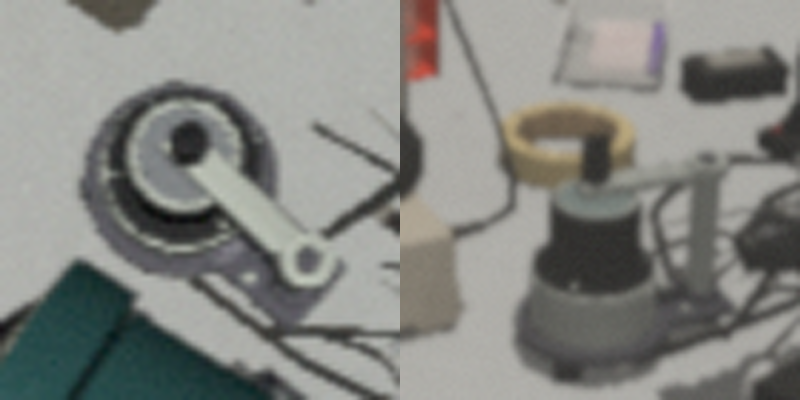

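The keeper measures about 2.08 rad, with the knob at (322.5,199.6) over the lens centre. The lens is home and the arm is clear of everything.

```bash
python3 -c "
from workcell import env
print(env.close_job())"
```

```text
the job is handed in; nothing more can be done
None
```

I screwed the lens fully home, swung the keeper over its middle (about 2.08 rad), left the arm clear, and handed the job in after about 15 s of robot time; the hand-in returned no verdict.

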